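Gauge two film cores, reject the narrow one, hold the good one home on the winder

TASK

One of the two tall black film cores standing on the desk has too narrow a bore for the film winder: use the gauge pin to find out which, for the right one slides all the way down the pin to its foot and the narrow one sticks on the pin's nose. Set the narrow core down in the grey reject tray, and, once it has been right down the gauge pin, put the good core on the winder's spindle and press it down against the sprung collar, firmly but without brute force, until it sits hard on the stop ring. Finish while still holding it pressed down there, so that I can lock the chuck, and leave everything else on the desk where it is.

Things in the scene. Friction and masses are not known exactly. Their poses are not given: they have to be found in the camera images.
- core_a: One of the standing black plastic film cores, 50 mm outside diameter and 35 mm tall, a plain ring with ribbed end faces. Origin: centre of its underside, z up along its axis. The bore is either 25.6 mm (right for the winder) or 20.4 mm (too narrow); apart from the bore the two cores are alike, about 45 g each. The other loose core, 16 mm thin, is not one of them.
- core_b: The other of the standing black plastic film cores, 50 mm outside diameter and 35 mm tall, a plain ring with ribbed end faces. Origin: centre of its underside, z up along its axis. The bore is either 25.6 mm (right for the winder) or 20.4 mm (too narrow); apart from the bore the two cores are alike, about 45 g each. The other loose core, 16 mm thin, is not one of them.
- gauge: Bore gauge, fixed: round dark steel foot 70 mm across and 12 mm high with an upright steel pin of 23.2 mm diameter that rises 38 mm above the foot; its top 8 mm taper to 14 mm. Origin: centre of its underside on the desk. A good core slides down until its underside lies on the foot; a narrow one stops with its underside about 33 mm above the foot.
- gauge_foot (a point): Centre of the foot's upper face, 12 mm above the desk, on the pin's axis: where the underside of a core that is right down lies
- gauge_tip (a point): Top of the gauge pin, 50 mm above the desk
- reject_tray: Grey open tray, fixed, 150 x 150 mm, 25 mm high, walls and floor 3 mm. Origin: centre of its underside
- winder: Film winder, fixed: grey housing 270 x 270 mm, aluminium turntable of 240 mm diameter with its upper face 42 mm above the desk, and in its centre an upright spindle with stop ring and collar. Origin: centre of its underside on the desk
- spindle_foot (a point): On the spindle's axis at the height of the stop ring's upper face, 50 mm above the desk: where the underside of a core that is pressed fully home lies
- spindle_tip (a point): Top of the spindle, 90 mm above the desk: steel, 23.2 mm diameter, its top 8 mm taper to 14 mm
- stop_ring: Fixed dark steel ring around the collar, 54 mm across, the hard stop under the core's rim. Origin: centre of its upper face, 50 mm above the desk
- collar (a joint): White sprung collar, 35 mm across, around the spindle's foot: how far it is pressed down, m. 0 at rest (its top 10 mm above the stop ring, so a core laid on the spindle stays 10 mm short of the ring), 0.010 when a core on it meets the stop ring. It pushes up with 4 N at rest and 11 N at 0.010, and pops the core up again when let go.
- core_thin: bystander: thin 16 mm tall film core, 50 mm across, lying flat; origin at the centre of its underside
- loupe: bystander: black film magnifier, 40 mm across, 43 mm tall, standing; origin at the centre of its underside
- film_can: bystander: small flat round aluminium film can, 99 mm across, 22 mm tall; origin at the centre of its underside
- cleaner: bystander: white plastic bottle, 44 mm across, 100 mm tall; origin at the centre of its underside
- mouse: bystander: black computer mouse, 105 x 60 x 32 mm; origin at the centre of its underside
- tape_roll: bystander: cream roll of splicing tape, 60 mm across, 19 mm tall, lying flat; origin at the centre of its underside
- wax_pencil: bystander: white wax pencil, 125 mm long, 9 mm thick, lying on the desk; origin at the middle of its underside, x along it

How it is judged:
By the outcome, as a careful person would: the job done as asked, in the order asked, and still so for the second after the job is handed in, while the arm keeps its last pose, push and grip.
It also fails if it takes over 72 s, if anything falls off the work surface, if the arm or the gripper's body presses on something with over 40 N, if the wrist force passes 120 N, or if a joint passes its speed limit or range.

ROBOT

A 6-joint arm with a two-finger parallel gripper is mounted at the origin on the work surface. World frame = base frame: x ahead of the robot, y to its left, z up, the work surface at z = 0. Lengths are in mm, angles in rad, forces in N, time in s.
With the tool pointing down it reaches from about 400 to 825 mm from the base axis. Payload 7 kg.
Tool frame: the origin (TCP) lies at the very end of the fingers, on their centre line; the grasp point (between the pads) lies 19 mm behind it; z points along the fingers, y is the line along which they close (so a half turn about z gives the same grasp; the last joint's range is limited). The gripper opens to 88 mm and grips with 3 to 60 N. Pads are 19 mm wide; open, the fingers measure 130 mm over their backs; the gripper's body (78 mm by 193 mm) begins 47 mm behind the grasp point.
Start: joints at [-0.815, 0.359, 0.012, 0, -1.224, -0.288], TCP at [304.345, -602.469, 226.561] pointing down, gripper open.
Joint ranges: [-3.07, 3.07], [-1.43, 2.12], [-1.02, 1.25], [-3.03, 1.67], [-3.05, -0], [-3.03, 3.03]. Speed limits (rad/s): [2.39, 2.39, 3.01, 3.14, 3.14, 3.14].

INTERFACE

Orientations are given as a unit quaternion [x, y, z, w].
In Python, from plant import bot gives the robot as it stands. Calls block until the motion is done:
- bot.move_ptp(position, orientation): joint-space move of the TCP to a pose.
- bot.line_to(position, velocity=150, ori=None): straight line of the TCP; ori=None keeps the orientation; velocity is the mean speed in mm/s.
- bot.move_joints(angles): joint-space move.
- bot.move_gripper(opening, force=None): finger opening in mm; force is the grip in N (None keeps the last); returns when the fingers have stopped.
- bot.pause(seconds).
- bot.solve_ik(position, orientation): joint angles nearest the present ones, or None.
- bot.read_state(): the state.
- bot.camera(name): name is "scene" or "top" or "wrist"; returns the picture (480x640x3 uint8, red, green, blue); there is no depth.
- bot.get_calibration(name): a dict with "fx", "fy", "cx", "cy" (pixels), "distortion" ([k1, k2, p1, p2, k3] as OpenCV has them; the pictures are not rectified), "view" (4x4, takes a point from world to camera coordinates); the wrist camera has in their place "T_tool_cam" (4x4, takes a point from camera to tool coordinates, whose origin is the TCP and whose axes are the flange's). Camera axes: x right, y up, looking along -z (the intrinsics and any distortion apply to the point x, -y, -z); pixel columns grow to the right and rows downward; lengths in mm; the calibration is good to about 2 mm. A picture is of the moment at which its call begins: read the wrist's pose just before it. get_calibration takes no time and is no camera call.
A pose or a line that the arm cannot do raises bot.Unreachable and nothing moves.
- bot.close_job(): hands the job in; it is judged then, once.
The state is a dict: "t": time; "joint_pos": joint angles; "qvel": joint speeds; "tau": joint torques, N m; "tcp_pos": TCP position; "eef_rot": TCP orientation; "contact_force": force on the tool from outside, world axes, zero at the start; "moment": the same for the moment, N m; "width": finger opening in mm; "finger_force": force on a finger pad.
Only numpy, scipy, OpenCV 4.12 (cv2) and the standard library are available. Lean on these libraries where they do the work, as an engineer would, in place of code of your own. Each camera call takes 0.05 s, during which the arm holds its last target. There are 200 camera calls.

## Working session

There is one attempt and no reset: what is moved stays moved. The work goes in short steps, each a Python script; the robot and the scene stay as the last script left them, time stands still between calls to the robot, and variables do not carry over. Pictures are saved under pics/ and viewed, at most 10 in all, crops included, and the job is handed in when it is done.

```bash
ls; mkdir -p pics
python3 - <<'E'
from plant import bot
import cv2
for n in("scene","top"):
    im=bot.camera(n); cv2.imwrite(f"pics/{n}0.png",im[:,:,::-1])
    c=bot.get_calibration(n); print(n,{k:(v if k!="view" else [list(map(lambda x:round(float(x),4),r)) for r in v]) for k,v in c.items()})
print(bot.get_calibration("wrist")); s=bot.read_state(); print(s)
E
```

```text
pics
scene {'fx': 610.8428059838311, 'fy': 610.8428059838311, 'cx': 319.84416240676967, 'cy': 245.41496480348493, 'distortion': array([-0.01284913,  0.        ,  0.        ,  0.        ,  0.        ]), 'view': [[-0.8909, 0.4542, 0.0012, 532.9484], [-0.3872, -0.7609, 0.5207, 172.1324], [0.2375, 0.4634, 0.8537, -1561.3921], [0.0, 0.0, 0.0, 1.0]]}
top {'fx': 559.5430448764281, 'fy': 559.5430448764281, 'cx': 319.3988135057458, 'cy': 228.74362119957794, 'distortion': array([-0.14651853,  0.        ,  0.        ,  0.        ,  0.        ]), 'view': [[-0.0261, -0.9997, -0.0033, 24.4791], [0.9888, -0.0263, 0.147, -558.7825], [-0.1471, 0.0006, 0.9891, -1219.6714], [0.0, 0.0, 0.0, 1.0]]}
{'fx': 371.0601968057633, 'fy': 371.0601968057633, 'cx': 317.99722176170326, 'cy': 243.66140970705038, 'distortion': array([-0.03441733,  0.        ,  0.        ,  0.        ,  0.        ]), 'T_tool_cam': array([[-5.44726090e-04,  9.55322980e-01,  2.95563374e-01,
         8.07832943e+01],
       [ 9.99999706e-01,  6.80124833e-04, -3.55297584e-04,
        -1.56584150e-01],
       [-5.40443937e-04,  2.95563093e-01, -9.55323069e-01,
        -1.58012854e+02],
       [ 0.00000000e+00,  0.00000000e+00,  0.00000000e+00,
         1.00000000e+00]])}
{'t': 0.1, 'joint_pos': array([-8.14885562e-01,  3.59313015e-01,  1.11314808e-02, -3.12011622e-04,
       -1.22410489e+00, -2.88102010e-01]), 'qvel': array([ 0.00172205, -0.00207538,  0.00259962,  0.00124815,  0.00087879,
       -0.00042238]), 'tau': array([-1.32003886e-03, -5.84163237e+01,  2.93753332e+01,  7.01544419e+00,
        1.02435448e-02, -8.16376291e-05]), 'tcp_pos': array([ 304.14981065, -602.08729477,  225.70893904]), 'eef_rot': array([-2.31725598e-01,  9.72780895e-01,  7.18964990e-04, -2.44348513e-04]), 'contact_force': array([0.3396675 , 0.04875532, 0.01319845]), 'moment': array([-0.00441745, -0.00862702,  0.0175494 ]), 'finger_force': 0.0, 'width': 87.58567945135313}
```

View pics/top0.png

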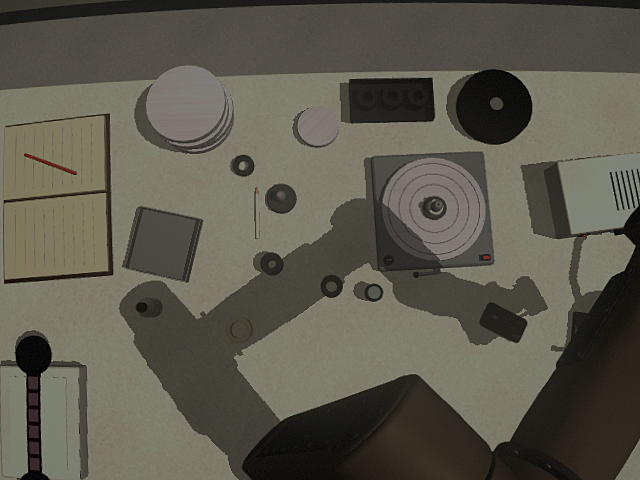

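View pics/scene0.png

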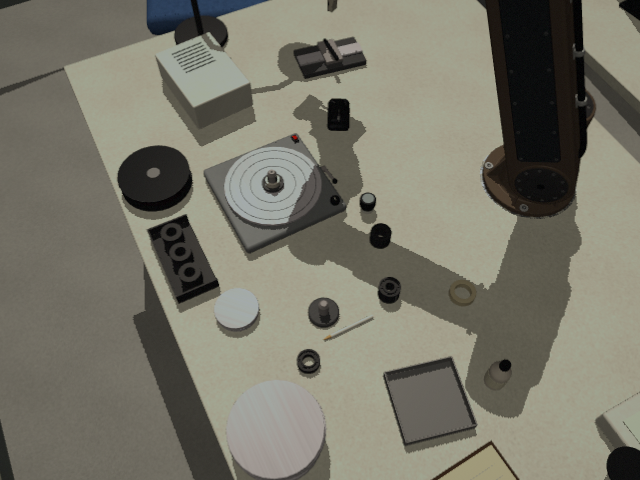

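The top view shows the tall-core candidates at (271,264) and (331,286), the thin core at (243,165), the gauge at (281,198), the tray at (163,243), the spindle at (433,208) and the loupe at (373,292). In the scene view they are at (390,289), (380,235), (308,360), (323,308), (429,400), (272,178) and (368,201).

```bash
cat > h.py <<'E'
import numpy as np, cv2
from plant import bot
from scipy.spatial.transform import Rotation as R
def cam(name, st=None):
    c=bot.get_calibration(name)
    K=np.array([[c["fx"],0,c["cx"]],[0,c["fy"],c["cy"]],[0,0,1]]); D=np.array(c["distortion"])
    if name=="wrist":
        T=np.eye(4); T[:3,:3]=R.from_quat(st["eef_rot"]).as_matrix(); T[:3,3]=st["tcp_pos"]
        W=T@c["T_tool_cam"]
    else: W=np.linalg.inv(c["view"])
    return K,D,W
def ray(C,uv):
    K,D,W=C; p=cv2.undistortPoints(np.array([[uv]],float),K,D)[0,0]
    d=W[:3,:3]@np.array([p[0],-p[1],-1]); return W[:3,3],d/np.linalg.norm(d)
def onplane(C,uv,z):
    o,d=ray(C,uv); return o+d*(z-o[2])/d[2]
def tri(rays):
    A=sum(np.eye(3)-np.outer(d,d) for o,d in rays); b=sum((np.eye(3)-np.outer(d,d))@o for o,d in rays)
    p=np.linalg.solve(A,b); return p,[np.linalg.norm(np.cross(p-o,d)) for o,d in rays]
def proj(C,P):
    K,D,W=C; V=np.linalg.inv(W); p=V[:3,:3]@np.asarray(P,float)+V[:3,3]
    q=np.array([[p[0],-p[1],-p[2]]]); return cv2.projectPoints(q,np.zeros(3),np.zeros(3),K,D)[0][0,0]
def down(yaw): # tool z down, tool y axis at angle yaw in world xy
    y=np.array([np.cos(yaw),np.sin(yaw),0]); z=np.array([0,0,-1.]); x=np.cross(y,z)
    return R.from_matrix(np.c_[x,y,z]).as_quat()
E
python3 - <<'E'
from h import *
np.set_printoptions(precision=1,suppress=True)
T,S=cam("top"),cam("scene")
for n,a,b in [("c1",(271,263),(390,285)),("c2",(331,285),(381,231)),("thin",(243,165),(308,358)),("gaugetip",(281,193),(323,302)),("tray",(163,243),(429,402)),("spin",(433,202),(272,173)),("loupe",(373,292),(368,197)),("tape",(241,329),(462,293)),("bottle",(141,307),(505,365))]:
    print(n,tri([ray(T,a),ray(S,b)]))
    
s=bot.read_state(); print(R.from_quat(s["eef_rot"]).as_matrix())
ims=[]
for n,cs in (("top",[(271,264),(331,286),(281,198),(433,208)]),("scene",[(390,289),(380,235),(323,308),(272,178)])):
    im=cv2.imread(f"pics/{n}0.png")
    ims.append(np.hstack([cv2.resize(im[v-25:v+25,u-25:u+25],(200,200),interpolation=cv2.INTER_CUBIC) for u,v in cs]))
cv2.imwrite("pics/z.png",cv2.convertScaleAbs(np.vstack(ims),alpha=1.8))
E
```

```text
c1 (array([484.8, 120.6,  37.1]), [np.float64(0.2549155498380724), np.float64(0.2549155498381383)])
c2 (array([431.8, -12.3,  37.7]), [np.float64(0.70392411328797), np.float64(0.703924113287803)])
thin (array([719.6, 184.7,  17. ]), [np.float64(0.8226439105213449), np.float64(0.8226439105211967)])
gaugetip (array([640.8,  95.3,  50.8]), [np.float64(1.4034958633881356), np.float64(1.4034958633880135)])
tray (array([539.9, 377.4,   4.5]), [np.float64(1.0840147868126553), np.float64(1.08401478681273)])
spin (array([ 603.3, -239.4,   97.4]), [np.float64(0.10066227501381397), np.float64(0.10066227501386621)])
loupe (array([ 414. , -105.3,   47.3]), [np.float64(0.320929864174504), np.float64(0.3209298641744855)])
tape (array([337. , 196.4,  -0.5]), [np.float64(1.9939848156889362), np.float64(1.9939848156888638)])
bottle (array([391.2, 399.9,  90.4]), [np.float64(0.0013527291481406718), np.float64(0.0013527291482410182)])
[[-0.9 -0.5 -0. ]
 [-0.5  0.9  0. ]
 [ 0.   0.  -1. ]]
```

View pics/z.png

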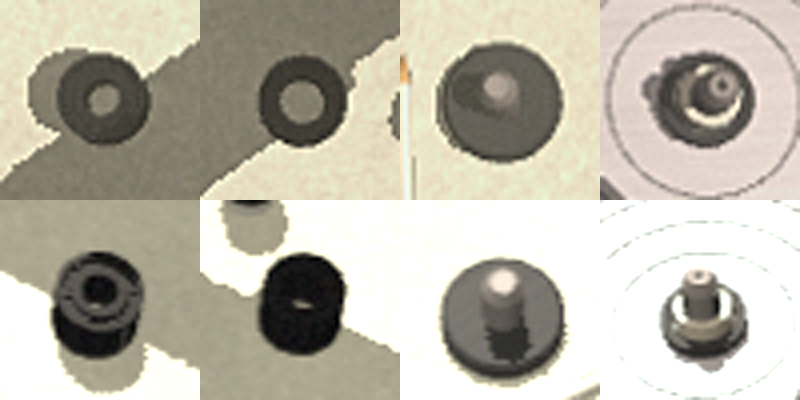

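c1, at (485,121), shows the smaller bore; c2, at (432,-12), looks wider, so I'll gauge c2 first. Both tops triangulate to about 37 mm, against 17 mm for the thin core. Next I'll take wrist views, with one constant tool orientation so calibration errors cancel.

Run:
```python
from h import *
import pickle
np.set_printoptions(precision=2,suppress=True)
q=down(np.pi/2)
for p in [(432,-12,200),(432,-12,10),(485,121,200),(641,95,60),(540,377,100),(540,377,12),(603,-239,60),(603,-239,230)]:
    print(p,bot.solve_ik(np.array(p,float),q))
out=[]
def shot(p,first=False):
    (bot.move_ptp(p,q) if first else bot.line_to(p,250))
    s=bot.read_state(); im=bot.camera("wrist"); out.append((s,im)); print(p,s["tcp_pos"],s["t"])
shot([600,-200,230],True); shot([600,-280,230])
shot([450,-50,180],True); shot([440,20,180])
pickle.dump(out,open("v1.pkl","wb"))
cv2.imwrite("pics/w1.png",cv2.resize(np.vstack([np.hstack([o[1] for o in out[:2]]),np.hstack([o[1] for o in out[2:]])])[:,:,::-1],(800,600)))
```

```text
(432, -12, 200) [ 0.43 -0.03 -0.53  0.   -1.07 -2.  ]
(432, -12, 10) [ 0.43  0.24 -0.78 -0.   -0.55 -2.  ]
(485, 121, 200) [ 0.64  0.09 -0.41  0.   -1.08 -2.21]
(641, 95, 60) [ 0.45  0.46 -0.25  0.   -0.87 -2.02]
(540, 377, 100) [ 0.9   0.43 -0.18  0.   -0.96 -2.48]
(540, 377, 12) [ 0.9   0.53 -0.26  0.   -0.78 -2.48]
(603, -239, 60) [-0.08  0.46 -0.25  0.   -0.87 -1.49]
(603, -239, 230) [-0.08  0.31 -0.05  0.   -1.21 -1.49]
[600, -200, 230] [ 599.77 -200.68  229.99] 1.9167
[600, -280, 230] [ 599.37 -281.61  229.53] 2.4333
[450, -50, 180] [451.06 -49.89 180.63] 3.5667
[440, 20, 180] [440.61  20.24 179.96] 4.05
```

View pics/w1.png

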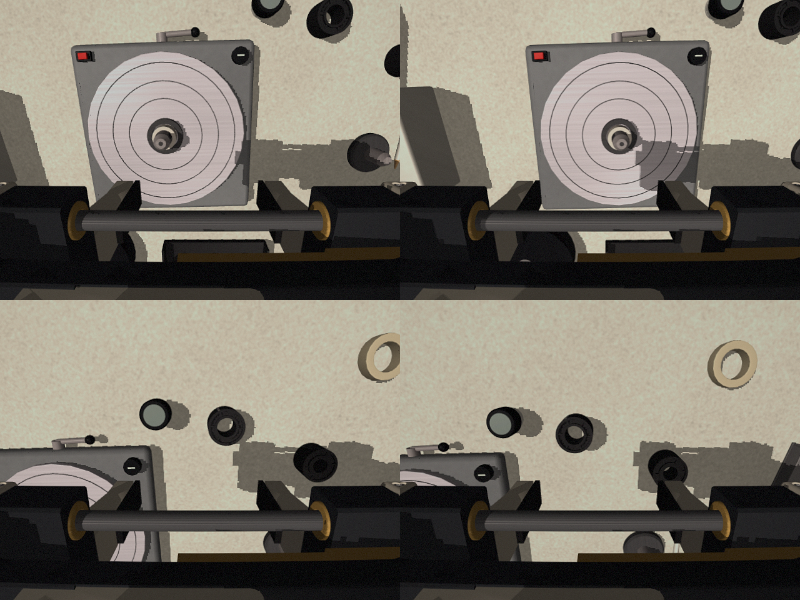

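In the wrist views, c2 is at full-resolution (452,252) and then (278,213), c1 at (512,261) and then (428,270), and the spindle at (264,224) and then (350,219). I'll take views with the camera straight above each target, so outlines reduce to concentric circles, and fit those.

Run:
```python
from h import *
import pickle
np.set_printoptions(precision=2,suppress=True)
q=down(np.pi/2); out={}
for n,p in [("c2",(432+81,-12,140)),("c1",(485+81,121,140)),("gauge",(641+81,95,140)),("spin",(600+81,-239,160))]:
    bot.move_ptp(p,q); bot.pause(0.2)
    s=bot.read_state(); out[n]=(s,bot.camera("wrist")); print(n,s["tcp_pos"],s["t"])
pickle.dump(out,open("v2.pkl","wb"))
tiles=[]
for n,z in (("c2",35),("c1",35),("gauge",50),("spin",90)):
    s,im=out[n]; g=cv2.cvtColor(im,cv2.COLOR_RGB2GRAY); C=cam("wrist",s)
    m=((g<75)*255).astype(np.uint8); m[245:]=0
    cs,_=cv2.findContours(m,cv2.RETR_EXTERNAL,cv2.CHAIN_APPROX_NONE)
    for c in cs:
        if cv2.contourArea(c)>400:
            (x,y),r=cv2.minEnclosingCircle(c); 
            if np.hypot(x-318,y-129)<80: print(n,"blob",x,y,r,cv2.contourArea(c)/(np.pi*r*r),onplane(C,(x,y),z))
    tiles.append(cv2.resize(im[29:229,218:418],(400,300) if 0 else (300,300),interpolation=cv2.INTER_CUBIC))
cv2.imwrite("pics/w2.png",np.vstack([np.hstack(tiles[:2]),np.hstack(tiles[2:])])[:,:,::-1])
```

```text
c2 [512.85 -12.12 140.64] 4.75
c1 [565.72 120.28 140.36] 5.625
gauge [721.44  95.3  140.75] 6.55
spin [ 681.49 -237.62  159.87] 8.075
c2 blob 316.6998291015625 124.69732666015625 37.73572540283203 0.9453277495513489 [429.27 -13.2   35.  ]
c1 blob 320.0688171386719 127.41755676269531 37.90660858154297 0.938706828025773 [483.85 121.51  35.  ]
gauge blob 321.082763671875 124.49658966064453 48.541385650634766 0.9378679111178746 [637.86  96.99  50.  ]
spin blob 298.5 125.5 40.2058219909668 0.9359228502906843 [ 598.66 -249.47   90.  ]
```

View pics/w2.png

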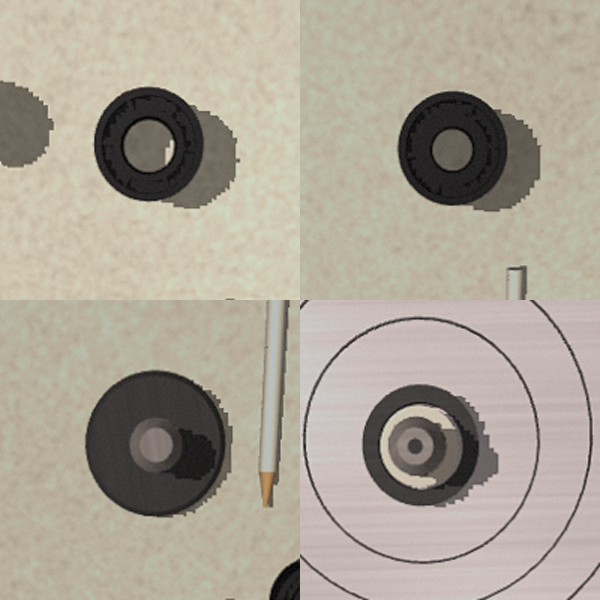

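Run:
```python
from h import *
import pickle
np.set_printoptions(precision=2,suppress=True)
out=pickle.load(open("v2.pkl","rb"))
def blob(n,m,z,lo=60):
    C=cam("wrist",out[n][0])
    m=m.astype(np.uint8)*255; m[225:]=0
    cs,_=cv2.findContours(m,cv2.RETR_EXTERNAL,cv2.CHAIN_APPROX_NONE)
    for c in cs:
        (x,y),(a,b),_=cv2.fitEllipse(c) if len(c)>20 else ((0,0),(0,0),0)
        if cv2.contourArea(c)>lo and np.hypot(x-310,y-126)<25: print(n,(x,y),(a,b),onplane(C,(x,y),z))
g={n:cv2.cvtColor(o[1],cv2.COLOR_RGB2GRAY) for n,o in out.items()}
blob("c2",g["c2"]<60,35); blob("c1",g["c1"]<60,35)
blob("gauge",g["gauge"]<90,12); blob("gauge",g["gauge"]>85,12); print("tip")
S=np.zeros((480,640),np.uint8); cv2.circle(S,(321,125),35,1,-1)
for t in (75,95,110,125): blob("gauge",(g["gauge"]>t)&(S>0),50)
print("spin"); blob("spin",g["spin"]<75,50)
S[:]=0; cv2.circle(S,(297,126),13,1,-1)
for t in (75,90,110,125): blob("spin",(g["spin"]<t)&(S>0),90)
print(g["spin"][127,270:330:2],g["gauge"][125,296:346:2])
for n,px,z in [("gauge",(321.3,124.3),12),("gauge",(321.3,124.3),50),("spin",(298,125.7),50),("spin",(294.7,127),90)]: print(n,onplane(cam("wrist",out[n][0]),px,z))
v=pickle.load(open("v1.pkl","rb"))
for i in (0,1): cv2.imwrite(f"pics/s{i}.png",v[i][1][170:270,:,::-1])
print(tri([ray(cam("wrist",v[2][0]),(452,252)),ray(cam("wrist",v[3][0]),(278,213))]))
```

```text
c2 (316.74462890625, 124.7528305053711) (71.37938690185547, 74.51725006103516) [429.3  -13.17  35.  ]
c1 (319.5701599121094, 127.47107696533203) (71.61878204345703, 74.837158203125) [483.88 121.17  35.  ]
gauge (322.0374450683594, 124.43376159667969) (93.63480377197266, 96.75794219970703) [637.38  98.02  12.  ]
gauge (323.07537841796875, 111.7554702758789) (251.14761352539062, 730.6907348632812) [628.48  98.75  12.  ]
tip
gauge (317.8877868652344, 124.64027404785156) (27.323808670043945, 32.530181884765625) [637.94  94.94  50.  ]
gauge (318.28765869140625, 124.5673599243164) (23.130990982055664, 28.175045013427734) [637.9  95.2  50. ]
gauge (321.4154052734375, 125.2405014038086) (20.557174682617188, 21.004179000854492) [638.31  97.2   50.  ]
spin
spin (298.1094665527344, 125.5096664428711) (76.17705535888672, 79.4651870727539) [ 598.28 -251.73   50.  ]
spin (294.36962890625, 125.96484375) (8.920248031616211, 8.993318557739258) [ 598.92 -251.9    90.  ]
spin (294.3511962890625, 126.15653991699219) (9.281227111816406, 10.051183700561523) [ 599.03 -251.92   90.  ]
spin (293.8702087402344, 126.08539581298828) (25.89946937561035, 29.623098373413086) [ 598.99 -252.2    90.  ]
spin (294.2725830078125, 126.07257080078125) (10.488446235656738, 10.605901718139648) [ 598.98 -251.96   90.  ]
spin (295.291748046875, 125.95287322998047) (24.752607345581055, 26.707576751708984) [ 598.92 -251.36   90.  ]
[ 38 205 199 178 109 116 120 138 136 140  76  62  63  63  60 129 135 135
 116  60  61  58  53 101 107 104 106 102  61  31] [ 58  55  52  58  81  99 104 103 123 117 117 126 128 125 120 123 121 123
 112  51  53  56  33  22  30]
gauge [637.29  97.48  12.  ]
gauge [637.74  97.13  50.  ]
spin [ 598.41 -251.81   50.  ]
spin [ 599.51 -251.72   90.  ]
(array([401.78,   2.22, 205.73]), [np.float64(12.637076090010446), np.float64(12.637076090010352)])
```

```bash
cat >> h.py <<'E'
Q=down(np.pi/2)
def st(tag):
    s=bot.read_state(); print(tag,"t%.2f"%s["t"],"tcp",s["tcp_pos"].round(2),"F",s["contact_force"].round(2),"w%.2f"%s["width"],"ff%.1f"%s["finger_force"]); return s
def descend(xy,z0,z1,step=3,v=60,fmax=12,gain=0.05):
    """Lower in steps, yielding sideways along the contact force; stop if the upward force exceeds fmax."""
    xy=np.array(xy,float); z=z0; b=bot.read_state()["contact_force"].copy()
    while z>z1+1e-6:
        z=max(z1,z-step); bot.line_to([*xy,z],v); s=st("d"); f=s["contact_force"]-b
        if f[2]>fmax: break
        xy+=np.clip(gain*f[:2],-0.4,0.4)*(np.abs(f[:2])>1.0)
    return xy,z
E
python3 - <<'E'
from h import *
bot.move_gripper(68)
bot.move_ptp([429.3,-13.2,60],Q); bot.line_to([429.3,-13.2,9],120); st("pre")
bot.move_gripper(44,25); st("grip")
bot.line_to([429.3,-13.2,90],200); st("lift")
bot.move_ptp([637.8,97.3,90],Q); bot.line_to([637.8,97.3,64],100); bot.pause(.3); st("over")
cv2.imwrite("pics/hold.png",bot.camera("wrist")[:,:,::-1])
print(descend([637.8,97.3],64,38))
E
```

```text
pre t10.62 tcp [429.78 -13.36   9.05] F [-0.8  -0.04 -0.94] w67.28 ff0.0
grip t11.07 tcp [429.74 -13.02   9.54] F [-0.73  0.11  6.11] w49.80 ff25.0
lift t11.63 tcp [429.19 -13.1   90.27] F [-0.71 -0.34 -0.38] w49.56 ff25.0
over t13.28 tcp [638.1   97.43  64.65] F [-0.59  0.03  0.38] w49.52 ff25.0
d t13.57 tcp [637.59  97.23  60.67] F [-0.15  0.14 -0.62] w49.74 ff25.0
d t13.82 tcp [637.6   97.21  57.65] F [-0.04  0.7  -0.41] w49.72 ff25.0
d t14.07 tcp [637.64  97.23  54.72] F [-0.24  0.81 -1.67] w49.57 ff25.0
d t14.32 tcp [637.62  97.25  51.74] F [ 0.35  0.22 -0.87] w49.57 ff25.0
d t14.57 tcp [637.64  97.23  48.74] F [-1.   -0.03  0.05] w49.61 ff25.0
d t14.82 tcp [637.65  97.25  45.74] F [ 0.01 -0.44 -1.34] w49.51 ff25.0
d t15.07 tcp [637.63  97.22  42.74] F [ 0.13  0.25 -0.43] w49.51 ff25.0
d t15.32 tcp [637.62  97.22  39.72] F [ 0.06 -1.34 -0.54] w49.68 ff25.0
d t15.57 tcp [637.71  97.18  37.83] F [-0.57  0.4   0.27] w49.64 ff25.0
(array([637.8       ,  97.22421725]), 38)
```

View pics/hold.png

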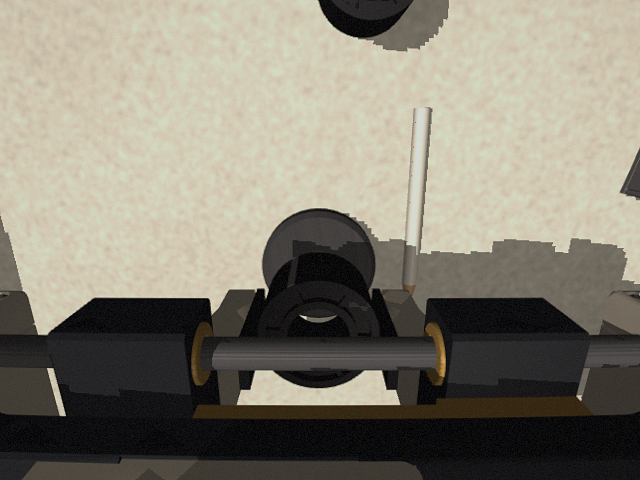

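The held core sits centred over the gauge, with its rim around (318,340) partly behind the gripper bar. It has already passed the nose with almost no force, so c2 is the good core. Next I'll seat it on the foot, leave it there, and take c1 to the tray.

Run:
```python
from h import *
xy,z=descend([637.8,97.2],38,19.5,step=2,v=60,fmax=5)
bot.move_gripper(66); bot.pause(.3); st("rel")
bot.line_to([*xy,100],200)
bot.move_ptp([xy[0]+81,xy[1],140],Q); bot.pause(.15); s=st("g"); im=bot.camera("wrist")
import pickle; pickle.dump((s,im),open("v3.pkl","wb"))
cv2.imwrite("pics/g.png",cv2.resize(im[0:260,180:460],(560,520))[:,:,::-1])
```

```text
d t15.82 tcp [637.7   97.16  35.83] F [-1.   -0.48 -1.51] w49.05 ff25.0
d t16.07 tcp [637.7   97.13  33.84] F [-0.07 -0.5  -0.76] w49.48 ff25.0
d t16.32 tcp [637.72  97.17  31.85] F [ 0.32  0.44 -0.1 ] w49.36 ff25.0
d t16.57 tcp [637.68  97.17  29.81] F [ 0.26  0.02 -1.48] w49.47 ff25.0
d t16.82 tcp [637.71  97.19  27.82] F [ 0.24  0.79 -0.8 ] w49.51 ff25.0
d t17.07 tcp [637.69  97.17  25.82] F [-0.71  0.92 -0.1 ] w49.70 ff25.0
d t17.32 tcp [637.68  97.15  23.82] F [-0.17 -0.49 -0.72] w49.42 ff25.0
d t17.57 tcp [637.74  97.15  21.86] F [-0.25  0.04 -0.29] w49.32 ff25.0
d t17.82 tcp [637.93  97.24  21.6 ] F [-4.97 -0.27 11.57] w49.31 ff25.0
rel t18.68 tcp [637.82  97.19  19.97] F [-0.86  0.02 -0.5 ] w65.89 ff0.0
g t19.83 tcp [717.36  97.01 138.55] F [-0.76 -0.08 -0.32] w65.84 ff0.0
```

View pics/g.png

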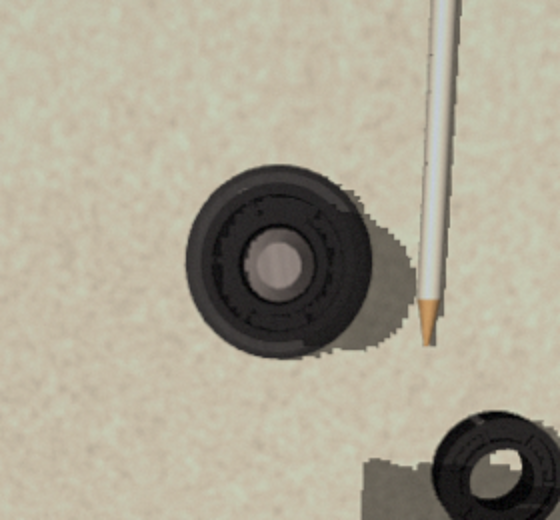

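The core is seated concentrically on the gauge foot: contact force rose to about 12 N at TCP z 21.6, and the pin is at (278,265) in the crop. Next is c1 to the tray.

Run:
```python
from h import *
x,y=483.9,121.3
bot.move_ptp([x,y,70],Q); bot.line_to([x,y,9],120); bot.move_gripper(44,25); st("grip")
bot.line_to([x,y,110],200); st("lift")
bot.move_ptp([540,377,110],Q); bot.line_to([540,377,18],120)
xy,z=descend([540,377],18,10.5,step=1.5,v=40,fmax=4,gain=0)
bot.move_gripper(66); bot.pause(.2); st("rel")
bot.line_to([540,377,120],200); st("up")
bot.move_ptp([637.8,97.2,80],Q); st("at gauge")
cv2.imwrite("pics/tr.png",bot.camera("top")[:,:,::-1])
```

```text
grip t21.95 tcp [484.35 121.59   9.67] F [-1.18  0.33  6.  ] w49.42 ff25.0
lift t22.61 tcp [483.4  121.15 109.63] F [-0.14  0.49 -0.13] w49.10 ff25.0
d t24.80 tcp [540.16 377.26  17.1 ] F [ 0.34 -0.38  0.16] w49.49 ff25.0
d t25.05 tcp [539.95 376.97  14.98] F [-0.52  0.1  -1.05] w49.31 ff25.0
d t25.30 tcp [539.9  376.93  13.3 ] F [-0.26  0.13 -0.68] w49.37 ff25.0
d t25.55 tcp [540.16 377.15  12.76] F [-1.7  -0.46  5.66] w49.61 ff25.0
rel t26.31 tcp [540.   377.    11.96] F [-0.45  0.06 -0.32] w65.74 ff0.0
up t27.00 tcp [539.66 376.84 119.9 ] F [ 0.28  0.47 -1.64] w65.81 ff0.0
at gauge t28.15 tcp [637.89  98.15  79.97] F [-0.76 -0.17 -0.75] w65.71 ff0.0
```

View pics/tr.png

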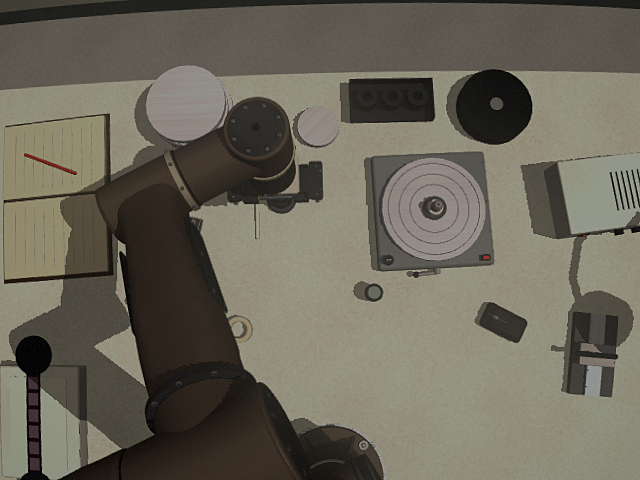

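The tray is hidden behind the arm in the top view at (163,243), but the core touched down at TCP z 12.8, so its underside was at about 3 mm, on the tray floor. Next, the good core goes from the gauge to the spindle.

Run:
```python
from h import *
cv2.imwrite("pics/sc2.png",bot.camera("scene")[:,:,::-1])
bot.line_to([637.8,97.2,21.5],120); bot.move_gripper(44,50); st("grip")
bot.line_to([637.8,97.2,115],150); st("lift")
x,y=598.8,-251.8
bot.move_ptp([x,y,118],Q); bot.line_to([x,y,106],80); bot.pause(.3); st("over")
print(descend([x,y],106,71,step=3.5,v=70,fmax=10))
```

```text
grip t29.33 tcp [638.26  97.37  22.34] F [-1.04  0.5   5.35] w48.74 ff50.0
lift t30.11 tcp [637.01  97.02 113.95] F [ 0.31  0.5  -0.97] w49.31 ff50.0
over t32.02 tcp [ 598.98 -251.76  106.26] F [-0.13  0.46 -0.65] w49.20 ff50.0
d t32.27 tcp [ 598.52 -251.82  102.15] F [-0.14 -0.25 -0.15] w49.01 ff50.0
d t32.52 tcp [ 598.55 -251.83   98.65] F [ 0.26  0.03 -0.88] w48.75 ff50.0
d t32.77 tcp [ 598.61 -251.76   95.18] F [ 0.09 -0.94 -0.96] w48.89 ff50.0
d t33.02 tcp [ 598.6  -251.83   91.68] F [ 0.06 -0.38 -1.01] w49.19 ff50.0
d t33.27 tcp [ 598.6  -251.85   88.18] F [0.3  0.04 0.13] w49.21 ff50.0
d t33.52 tcp [ 598.57 -251.84   84.68] F [-0.4   0.48 -0.09] w48.95 ff50.0
d t33.77 tcp [ 598.63 -251.84   81.2 ] F [ 0.54 -0.15 -0.37] w49.37 ff50.0
d t34.02 tcp [ 598.61 -251.82   77.7 ] F [-0.29  0.74 -1.1 ] w48.92 ff50.0
d t34.27 tcp [ 598.59 -251.83   74.2 ] F [ 0.4  -0.02 -0.79] w49.19 ff50.0
d t34.52 tcp [ 598.67 -251.83   70.73] F [-0.44 -0.24 -1.34] w48.65 ff50.0
(array([ 598.8       , -251.86972892]), 71)
```

View pics/sc2.png

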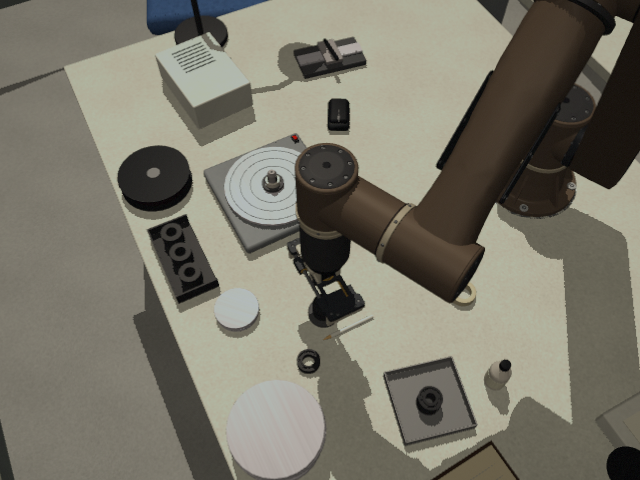

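The narrow core lies in the middle of the tray at (430,400), and the good one has slid over the spindle without force. Now I'll press it home.

Run:
```python
from h import *
bot.move_gripper(44,60)
z=71.
while z>54:
    z-=1.0 if z>62 else 0.5; bot.line_to([598.8,-251.85,z],30); s=st("z%.1f"%z)
    if s["contact_force"][2]>22: break
bot.pause(.5); st("hold")
```

```text
z70.0 t34.99 tcp [ 599.   -251.9    70.37] F [-0.88  0.8   2.95] w48.80 ff60.0
z69.0 t35.24 tcp [ 599.02 -251.91   69.31] F [-0.87 -0.37  4.01] w48.69 ff60.0
z68.0 t35.49 tcp [ 599.01 -251.91   68.18] F [-0.57 -0.24  5.05] w48.87 ff60.0
z67.0 t35.74 tcp [ 598.99 -251.93   67.19] F [-1.    0.36  6.08] w48.63 ff60.0
z66.0 t35.99 tcp [ 599.01 -251.92   66.28] F [-0.33  0.96  5.1 ] w48.78 ff60.0
z65.0 t36.24 tcp [ 599.03 -251.93   65.38] F [-0.7   0.    7.17] w48.89 ff60.0
z64.0 t36.49 tcp [ 599.04 -251.91   64.46] F [-0.49  1.06  7.37] w48.94 ff60.0
z63.0 t36.74 tcp [ 599.02 -251.92   63.53] F [-1.33  1.08  8.03] w48.89 ff60.0
z62.0 t36.99 tcp [ 599.02 -251.92   62.63] F [-1.34  2.48  7.64] w49.04 ff60.0
z61.5 t37.24 tcp [ 599.02 -251.93   62.21] F [-2.1   1.3   8.82] w49.39 ff60.0
z61.0 t37.49 tcp [ 599.05 -251.91   61.76] F [-1.33  0.28  9.6 ] w48.89 ff60.0
z60.5 t37.74 tcp [ 599.06 -251.9    61.31] F [-1.94  2.06  8.6 ] w48.86 ff60.0
z60.0 t37.99 tcp [ 599.03 -251.93   60.83] F [-1.85  1.87  9.37] w49.06 ff60.0
z59.5 t38.24 tcp [ 599.07 -251.89   60.4 ] F [-2.44  1.55  9.56] w48.84 ff60.0
z59.0 t38.49 tcp [ 599.05 -251.95   60.35] F [-3.38  1.88 12.95] w49.22 ff60.0
z58.5 t38.74 tcp [ 599.06 -251.95   60.29] F [-4.4   2.61 15.71] w49.26 ff60.0
z58.0 t38.99 tcp [ 599.06 -251.92   60.27] F [-5.76  3.45 19.3 ] w48.84 ff60.0
z57.5 t39.24 tcp [ 599.09 -251.96   60.25] F [-7.54  4.82 23.21] w48.98 ff60.0
hold t39.74 tcp [ 599.07 -251.96   60.24] F [-7.84  4.76 23.07] w48.99 ff60.0
```

The core meets the hard stop at z 60.3, after 10 mm of collar travel, and the force holds steady at 23 N with no slip.

```bash
python3 -c "
from plant import bot
print(bot.close_job())"
```

```text
the job is handed in; nothing more can be done
None
```

The good core went right down the gauge pin and is now held pressed on the winder's stop ring at about 23 N; the other core, taken as narrow by elimination and its visibly smaller bore (not tried on the pin), is in the reject tray, and the job is handed in at about 40 s.

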